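Fit the julienne insert in the slicer and lock it

ROBOT

A 6-joint arm with a two-finger parallel gripper is mounted at the origin on a cart in front of the work surface, level with it; the furniture and walls round the work are solid. World frame = base frame: x ahead of the robot, y to its left, z up, the work surface at z = 0. Lengths are in mm, angles in rad, forces in N, time in s.
With the tool pointing down it reaches from about 400 to 925 mm from the base axis. Payload 12.5 kg.
Tool frame: the origin (TCP) lies midway between the tips of the shut fingers; the grasp point (between the pads) lies 19 mm behind it; z points along the fingers, y is the line along which they close (so a half turn about z gives the same grasp; the last joint's range is limited). The gripper opens to 95 mm and grips with 3 to 60 N. Pads are 20 mm wide; open, the fingers measure 119 mm over their backs; the gripper's body (75 mm by 180 mm) begins 59 mm behind the grasp point.
Start: joints at [-1.367, 0.491, 1.559, -0, 1.092, -0.106], TCP at [190.566, -595.258, 214.661] pointing down, gripper open.
Joint ranges: [-3.1, 3.1], [-0.84, 2.19], [0.05, 2.79], [-1.13, 4.28], [0.06, 2.93], [-2.69, 2.69]. Speed limits (rad/s): [2.22, 2.22, 2.79, 3.14, 3.14, 3.14].

INTERFACE

Orientations are given as [roll, pitch, yaw] about the fixed x, y, z axes, in that order (R = Rz(yaw) Ry(pitch) Rx(roll)).
In Python, from cell import * gives the robot as it stands. The module is installed in compiled form; this text tells all that it offers.
- The arm moves only by the tool arm_command, never from a script. Its arguments are lists of equal length, an entry for each row: "delta_pos": the shift along the world's x, y, z in units of 250 mm (1.0 is 250 mm), a list of three; "delta_rot": the turn, a rotation vector about the world's x, y, z in units of 90 degrees (1.0 is 90 degrees), a list of three; "claw": the closure, from 0 (fully open) to 1 (shut). In form: {"delta_pos": [[tx, ty, tz], ...], "delta_rot": [[wx, wy, wz], ...], "claw": [claw, ...]}. A call has exactly 5 rows; each row is the pose to reach, as a shift and turn from the pose commanded when the call began; what a row does not reach only later rows make up. A row lasts 1/12 s, in which the tool goes at most 41.7 mm and 7.16 degrees, less where a joint would pass 70% of its speed; a pose out of reach is approached as far as the arm can. A call with a number of a shift or a turn outside -1 to 1 is refused whole. A call with a gripper value outside its range is refused whole. The fingers move at their own pace and stop on an object; the grip force is fixed at half the most. Time passes only in rows, so rows that repeat a pose let the fingers close, or fill a call up. It gives the time, the measured TCP pose, the force, the opening and the grip force at its end, in the units of the state.
- state(): the state, without advancing time (a new reading comes with each control period).
- read_camera(name): name is "side" or "top" or "wrist"; returns the picture (400x640x3 uint8, red, green, blue); there is no depth.
- calibration(name): a dict with "camera_matrix" (3x3 intrinsics, pixels), "T" (4x4, takes a point from camera to world coordinates). Camera axes: x right, y down, z forward; pixel columns grow to the right and rows downward; lengths in mm; the calibration is good to about 2 mm. A picture is of the moment at which its call begins: read the wrist's pose just before it. calibration takes no time and is no camera call; for the wrist camera it gives the pose at the moment of the call.
- job_done(): hands the job in; it is judged then, once.
The state is a dict: "t": time; "joints": joint angles; "qvel": joint speeds; "tau": joint torques, N m; "eef_pos": TCP position; "tcp_rot": TCP orientation; "ft_force": force on the tool from outside, world axes, zero at the start; "moment": the same for the moment, N m; "opening": opening from 0.0 (shut) to 1.0 (fully open); "grip_force": force on a finger pad.
Only numpy, scipy, OpenCV 4.12 (cv2) and the standard library are available. Lean on these libraries where they do the work, as an engineer would, in place of code of your own. Each camera call takes 0.05 s, during which the arm holds its last target. There are 200 camera calls.

TASK

Set up the vegetable slicer for julienne: take the insert with the row of upright teeth out of the clear food box, lay it right way round and fully home in the recess of the sloping slicer bed, then push the bed's locking slide all the way in over it. Leave the plain slicing insert in the box, and leave the small glass and the dark-lidded spice jar standing where they are.

Things in the scene. Friction and masses are not known exactly. Their poses are not given: they have to be found in the camera images.
- julienne_insert: the insert to fit: black plastic plate 88 (x) by 54 (y) by 8 mm, about 70 g, with a cross blade and a row of eight upright steel teeth 9 mm high at x = +8 mm. Lies the right way up. Origin: centre of its underside; z points up out of the cutting face. The two corners at its +x end are cut off at 45 degrees (12 mm), those at the -x end are square
- insert_grip (a point): grip point on the julienne insert, midway between its rails, at x = +10, y = 0, z = 10 mm in its frame (same axes). The rails run along both long sides from x = -14 to +32 mm, 5.5 mm wide, standing 10 mm above the plate (tops 18 mm above the underside). Their outer faces are 54 mm apart: grip across them (along y), with the fingertips no lower than about this point
- plain_insert: the other insert in the box: same outline, rails and colour, but with one slanting blade and no teeth. It must stay in the box. Origin and axes as for the julienne insert
- food_box: clear plastic food box without lid, loose, 281 (own x) x 225 mm at the rim, 94 mm high; free inside 214 x 152 mm, floor 3 mm thick. Origin: centre of its underside. The inserts lie flat on its floor, centred about 44 mm either side of its middle along its long side (either one at either side), each with its long axis across the box; about 30 mm free beside each
- bed: sloping steel bed of the slicer, 245 x 110 mm, with a black loop handle at its high end, which points to the robot; immovable. Origin: centre of the recess floor, 62 mm above the worktop. x points up the slope (25 degrees from level, falling away from the robot), y across it to the robot's right, z square off it. Top face at z = +8 mm, flat beside the recess out to y = +-55 mm but for the latch
- recess_mouth (a point): centre of the recess mouth, 8 mm above the bed's origin, same axes. The recess is 91 x 57 x 8 mm deep (1.5 mm play each side), mouth bevelled 2.5 mm. Its two uphill (+x) corners are cut off, so the insert fits only with its cut corners uphill, axes along the bed's. Home, the plate is flush and its rails stand 10 mm proud, in line with the bed's rails (x over +50, under -62 mm)
- latch_tab (a point): middle of the upright black thumb tab of the locking slide, on the bed's -y margin (the robot's left) by the recess's lower end: x = -36, y = -43 (open), z = 20 mm in the bed's frame, same axes. The tab is 22 mm long (x), 7 mm thick (y), from 12.5 to 28 mm above the bed's origin. Outside it (-y) nothing stands on the bed; two 6 mm guide strips lie at its ends
- latch (a joint): travel of the locking slide across the bed towards the recess (+y of the bed), m: 0 to 0.0015 at the start (open), 0.012 fully in at its stop, its tongue then over the insert's lower corner there. Moves against about 2 N of friction and stays where left. The tongue passes 2 mm above a seated insert and is blocked by one not home
- tumbler: small clear drinking glass, 47 mm across, 62 mm high, standing behind the work, between slicer and box; origin at its underside
- dark_jar: spice jar with a dark lid, 44 mm across, 96 mm high, standing at the right by the sink; origin at its underside
Mind the look-alikes: they are no part of the job. What is shaped like the plain_insert but blue is not meant.

How it is judged:
By the outcome, as a careful person would: the job done as asked, in the order asked, and still so for the second after the job is handed in, with the robot touching nothing.
It also fails if it takes over 48 s, if anything falls off the work surface, if the arm or the gripper's body presses on something with over 40 N, if the wrist force passes 120 N, or if a joint passes its speed limit or range.

## Working session

There is one attempt and no reset: what is moved stays moved. The work goes in short steps, Python scripts to look and compute and a tool call to move; the robot and the scene stay as the last step left them, time stands still between calls to the robot, and variables do not carry over. Pictures are saved under pics/ and viewed, at most 10 in all, crops included, and the job is handed in when it is done.

Besides the shell and the picture viewer there is one more tool, called after "Call:" in YAML: its name, and indented under it one key for each argument. arm_command: Moves the arm, as the interface text tells. Shifts and turns lie within -1 to 1; 1 stands for 250 mm of shift or 90 degrees of turn. Its arguments: {"type":"object","properties":{"delta_pos":{"type":"array"},"delta_rot":{"type":"array"},"claw":{"type":"array"}},"required":["delta_pos","delta_rot","claw"]}

```bash
mkdir -p pics
python3 - <<'E'
from cell import *
import cv2
for n in ("top","side"):
    im=read_camera(n); cv2.imwrite(f"pics/{n}0.png",im[:,:,::-1])
    c=calibration(n); print(n,c["camera_matrix"].round(1).tolist(),c["T"].round(3).tolist())
s=state(); print(s["t"],s["eef_pos"],s["tcp_rot"])
E
```

```text
top [[493.7, 0.0, 322.4], [0.0, 493.7, 205.2], [0.0, 0.0, 1.0]] [[-0.028, -0.986, 0.164, 346.441], [-0.999, 0.03, 0.012, -98.025], [-0.016, -0.163, -0.986, 1513.305], [0.0, 0.0, 0.0, 1.0]]
side [[483.3, 0.0, 322.6], [0.0, 483.3, 196.0], [0.0, 0.0, 1.0]] [[0.952, -0.249, 0.178, 396.56], [-0.306, -0.79, 0.531, -713.523], [0.009, -0.56, -0.828, 1057.812], [0.0, 0.0, 0.0, 1.0]]
0.1 [ 190.49616565 -595.02991289  214.1395534 ] [-3.14062918e+00 -7.74826264e-05  3.09800467e-01]
```

View pics/top0.png

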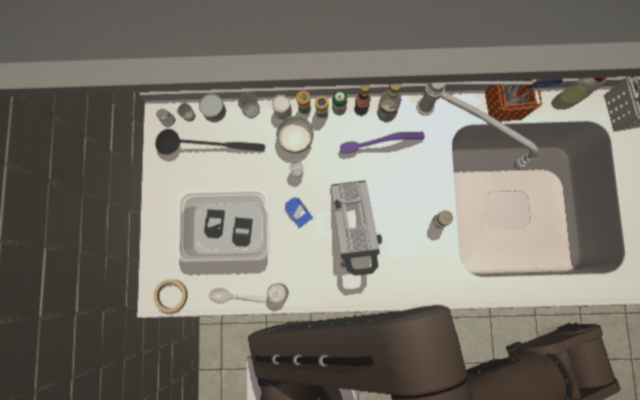

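View pics/side0.png

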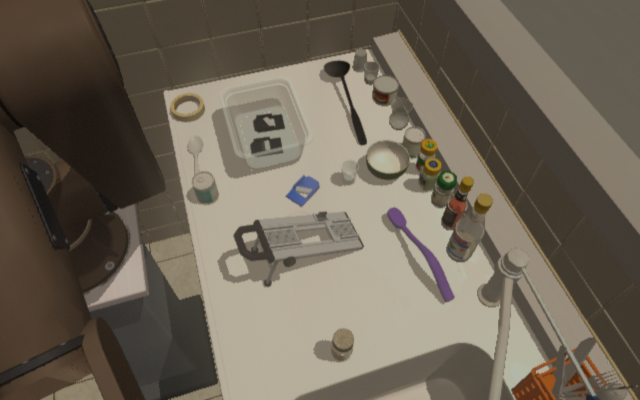

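The top view shows the box at about (224,228) with two black inserts at (214,223) and (242,232), the bed at about (356,225), the tumbler at (296,170) and the jar at (443,219). I'll enlarge the box and bed.

```bash
python3 - <<'E'
import cv2, numpy as np
t=cv2.imread("pics/top0.png"); s=cv2.imread("pics/side0.png")
r=lambda im,x,y,w,h,k: cv2.resize(im[y:y+h,x:x+w],None,fx=k,fy=k,interpolation=cv2.INTER_CUBIC)
a=r(t,175,185,100,75,4); b=r(t,320,175,100,75,4); c=r(s,220,80,100,75,4); d=r(s,265,195,100,75,4)
cv2.imwrite("pics/crop0.png",np.vstack([np.hstack([a,b]),np.hstack([c,d])]))
E
cat > h.py <<'E'
from cell import *
import numpy as np, cv2
from scipy.spatial.transform import Rotation as Ro
def onplane(name,uv,z,cal=None):
    c=cal or calibration(name); K=c["camera_matrix"];T=c["T"]
    d=T[:3,:3]@np.linalg.solve(K,[uv[0],uv[1],1]); o=T[:3,3]
    return (o+d*(z-o[2])/d[2]).round(1)
def proj(name,P,cal=None):
    c=cal or calibration(name); K=c["camera_matrix"];T=c["T"]
    p=(np.atleast_2d(P)-T[:3,3])@T[:3,:3]; q=p@K.T; return (q[:,:2]/q[:,2:]).round(1)
E
```

```text
(no output)
```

View pics/crop0.png

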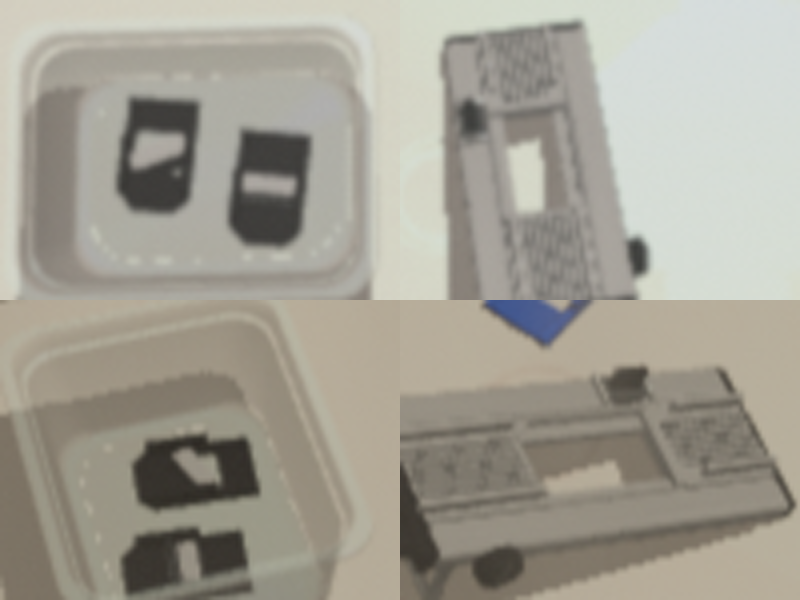

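Top crop: the slanting-blade insert is the left one. The julienne, with a straight slot, is the right one at pixel (242,232), cut corners towards the robot. The bed recess opening is near pixel (454,215), with the latch tab on its left at (438,204). Next I'll estimate positions.

Run:
```python
from h import *
f=lambda n,x,y,z:onplane(n,(x,y),z)
T=lambda cx,cy:(175+cx/4,185+cy/4); B=lambda cx,cy:(320+(cx-400)/4,175+cy/4)
print("jul corners TL,TR,bottom mid", [f("top",*T(*p),8+3) for p in [(242,131),(311,136),(246,243),(290,243),(230,228),(300,232)]])
print("plain", [f("top",*T(*p),11) for p in [(129,99),(199,103),(120,198),(187,205)]])
print("box floor", [f("top",*T(*p),3) for p in [(85,85),(360,85),(365,270),(80,270)]])
print("box rim", [f("top",*T(*p),94) for p in [(20,25),(372,25)]])
print("bed lowend corners z~?", [f("top",*B(*p),25) for p in [(446,38),(582,24)]])
print("bed uphill handle", f("top",340,255,110),f("top",378,240,100))
print("tab top",f("top",*B(470,115),75))
print("recess opening", [f("top",*B(*p),62) for p in [(496,108),(560,108),(515,212),(580,212)]])
print("tumbler",f("top",296,177,5),"jar",f("top",439,226,5), "box rim top img", f("top",180,228,94),f("top",268,228,94),f("top",224,192,94),f("top",224,262,94))
```

```text
jul corners TL,TR,bottom mid [array([564.8, 188.4,  11. ]), array([559.3, 135.2,  11. ]), array([478.4, 185.2,  11. ]), array([477.4, 151.6,  11. ]), array([490.2, 197.5,  11. ]), array([485.6, 143.9,  11. ])]
plain [array([592.4, 276. ,  11. ]), array([587.6, 221.7,  11. ]), array([515.7, 282.1,  11. ]), array([508.8, 230.6,  11. ])]
box floor [array([605.8, 312.5,   3. ]), array([599.2,  98.1,   3. ]), array([455.8,  95.5,   3. ]), array([462.1, 314.3,   3. ])]
box rim [array([636.4, 336.4,  94. ]), array([628.3,  77.1,  94. ])]
bed lowend corners z~? [array([ 657.1, -110.3,   25. ]), array([ 664.8, -215.1,   25. ])]
bed uphill handle [ 434.9 -127.4  110. ] [ 475.2 -237.7  100. ]
tab top [ 588.1 -125.8   75. ]
recess opening [array([ 595. , -145.6,   62. ]), array([ 593.6, -193.2,   62. ]), array([ 516.7, -156.9,   62. ]), array([ 515.3, -204.8,   62. ])]
tumbler [ 6.887e+02 -2.000e-01  5.000e+00] jar [ 521.3 -435.6    5. ] box rim top img [527.5 334.2  94. ] [519.9  78.1  94. ] [630.1 206.5  94. ] [425.5 205.5  94. ]
```

Run:
```python
from h import *
s=state();c=calibration("wrist");R=Ro.from_euler("xyz",s["tcp_rot"]).as_matrix()
print(c["camera_matrix"].round(1).tolist());print((R.T@c["T"][:3,:3]).round(3));print((R.T@(c["T"][:3,3]-s["eef_pos"])).round(1))
```

```text
[[335.5, 0.0, 312.9], [0.0, 335.5, 201.9], [0.0, 0.0, 1.0]]
[[ 0.    -0.96  -0.279]
 [ 1.     0.    -0.001]
 [ 0.001 -0.279  0.96 ]]
[ 8.000e+01 -1.000e-01 -1.688e+02]
```

Call:
arm_command:
  delta_pos:
    - [0.1, 0.12, 0.0]
    - [0.2, 0.24, 0.01]
    - [0.3, 0.36, 0.02]
    - [0.4, 0.48, 0.02]
    - [0.5, 0.6, 0.02]
  delta_rot:
    - [0, 0, -0.03]
    - [0, 0, -0.06]
    - [0, 0, -0.09]
    - [0, 0, -0.12]
    - [0, 0, -0.15]
  claw: [0, 0, 0, 0, 0]

```text
t: 0.52
eef_pos: [316.3, -443.7, 219.6]
tcp_rot: [-3.141, 0.0, 0.071]
ft_force: [0.0, -0.8, -0.2]
opening: 0.998
grip_force: 0.0
```

Call:
arm_command:
  delta_pos:
    - [0.1, 0.12, 0.0]
    - [0.2, 0.24, 0.01]
    - [0.3, 0.36, 0.02]
    - [0.4, 0.48, 0.02]
    - [0.5, 0.6, 0.02]
  delta_rot:
    - [0, 0, 0]
    - [0, 0, 0]
    - [0, 0, 0]
    - [0, 0, 0]
    - [0, 0, 0]
  claw: [0, 0, 0, 0, 0]

```text
t: 0.93
eef_pos: [441.4, -293.6, 224.7]
tcp_rot: [3.142, -0.0, 0.074]
ft_force: [0.2, -0.8, -0.3]
opening: 1.001
grip_force: 0.0
```

Call:
arm_command:
  delta_pos:
    - [0.1, 0.12, 0.0]
    - [0.2, 0.24, 0.01]
    - [0.3, 0.36, 0.02]
    - [0.4, 0.48, 0.02]
    - [0.42, 0.5, 0.02]
  delta_rot:
    - [0, 0, 0]
    - [0, 0, 0]
    - [0, 0, 0]
    - [0, 0, 0]
    - [0, 0, 0]
  claw: [0, 0, 0, 0, 0]

```text
t: 1.35
eef_pos: [548.1, -166.2, 229.5]
tcp_rot: [-3.141, -0.001, 0.077]
ft_force: [-0.3, 0.0, -0.9]
opening: 0.999
grip_force: 0.0
```

Run:
```python
from h import *
import pickle
state();c=calibration("wrist"); im=read_camera("wrist"); pickle.dump(c,open("bedcal.pkl","wb")); cv2.imwrite("pics/bed_raw.png",im[:,:,::-1])
p=proj("wrist",[555,-175,62],c)[0]; print(p)
x0,y0=180,20
cr=im[y0:y0+360,x0:x0+267,::-1]
x0=max(0,int(p[0]-133));y0=max(0,min(200,int(p[1]-100)));print(x0,y0)
cv2.imwrite("pics/bed_crop.png",cv2.resize(im[y0:y0+200,x0:x0+266,::-1],None,fx=3,fy=3,interpolation=cv2.INTER_CUBIC))
```

```text
[322.7 179.5]
189 79
```

View pics/bed_crop.png

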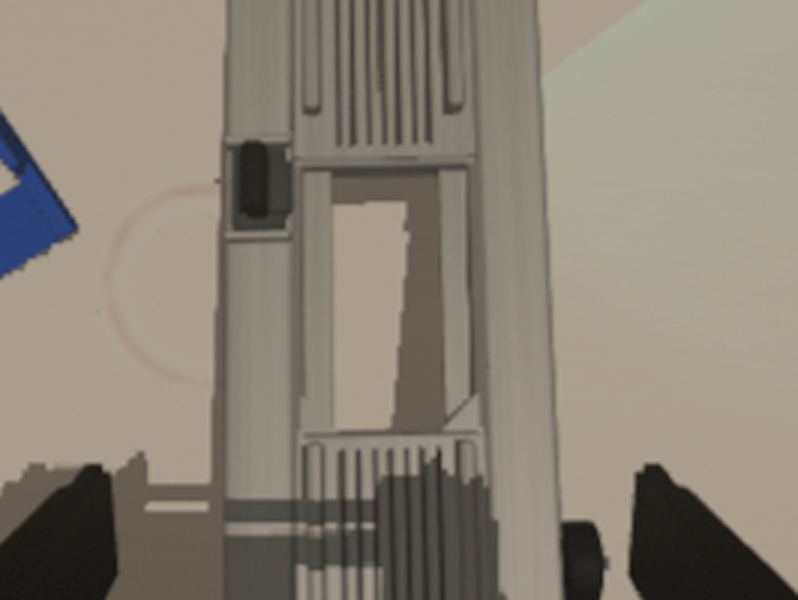

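Wrist view: recess mouth from crop x 298 to 478 and y 158 to 432. The tab spans (243–268, 143–215), the downhill rail ends are at (312,112) and (455,112), and the bed edges sit at crop x of about 225 and 545. Next I'll fit the bed pose.

```bash
cat >> h.py <<'E'
from scipy.optimize import least_squares
def bedR(yaw,sl=25): # columns x,y,z of the bed in world
    r=np.radians(sl); return Ro.from_euler("z",yaw).as_matrix()@Ro.from_euler("y",-r).as_matrix()
E
python3 - <<'E'
from h import *
import pickle
c=pickle.load(open("bedcal.pkl","rb"))
# (crop u or None, crop v or None, bed point)
pts=[(312,112,(-62,-24.25,16)),(455,112,(-62,24.25,16)),(256,143,(-47,-43,28)),(256,215,(-25,-43,28))]
lines=[((228,0),(223,330),(-80,-55,8),(40,-55,8)),((538,0),(552,400),(-80,55,8),(40,55,8)),
((300,158),(472,155),(-48,-25,8),(-48,25,8)),((305,435),(478,431),(48,-15,8),(48,15,8)),
((297,165),(300,400),(-40,-31,8),(40,-31,8)),((474,165),(483,385),(-40,31,8),(30,31,8))]
X=lambda p:np.array([189+p[0]/3,79+p[1]/3])
def res(q,full=False):
    R=bedR(q[2]); o=np.array([q[0],q[1],62+(q[3] if len(q)>3 else 0)]); r=[]
    for u,v,b in pts: r+=list(proj("wrist",o+R@b,c)[0]-X((u,v)))
    for a,b,m,n in lines:
        a,b=X(a),X(b); nn=np.array([-(b-a)[1],(b-a)[0]])/np.linalg.norm(b-a)
        for k in (m,n): r.append((proj("wrist",o+R@k,c)[0]-a)@nn)
    return np.array(r)
import h
def proj(name,P,c):
    K=c["camera_matrix"];T=c["T"];p=(np.atleast_2d(P)-T[:3,3])@T[:3,:3];q=p@K.T;return q[:,:2]/q[:,2:]
for q0 in ([555,-175,np.pi],[555,-175,np.pi,0]):
    f=least_squares(res,q0,loss="soft_l1"); print(f.x.round(3),res(f.x).round(1))
E
```

```text
[ 554.722 -170.566    3.239] [ 0.1 -0.2  0.7 -1.2 -1.4 -0.5 -1.4 -2.5  0.7 -0.4 -0.9 -2.1  0.7  0.6
  2.1  2.3  0.9  1.4 -0.9 -0.4]
[ 553.948 -170.623    3.239   -8.143] [ 0.6  0.3  0.  -0.7 -0.4 -0.2 -0.4 -2.7 -0.4 -1.5  0.5 -0.7  0.8  0.7
  0.   0.2  0.3  0.8 -0.1  0.4]
```

Call:
arm_command:
  delta_pos:
    - [-0.01, 0.16, -0.01]
    - [-0.03, 0.32, -0.02]
    - [-0.04, 0.48, -0.03]
    - [-0.05, 0.64, -0.04]
    - [-0.07, 0.8, -0.05]
  delta_rot:
    - [0, 0, -0.02]
    - [0, 0, -0.04]
    - [0, 0, -0.06]
    - [0, 0, -0.08]
    - [0, 0, -0.1]
  claw: [0.22, 0.22, 0.22, 0.22, 0.22]

```text
t: 1.82
eef_pos: [527.4, 30.3, 216.9]
tcp_rot: [3.141, 0.0, -0.086]
ft_force: [1.2, 0.6, -0.0]
opening: 0.787
grip_force: 0.0
```

Call:
arm_command:
  delta_pos:
    - [-0.01, 0.15, -0.01]
    - [-0.02, 0.3, -0.02]
    - [-0.04, 0.42, -0.04]
    - [-0.06, 0.54, -0.05]
    - [-0.06, 0.54, -0.05]
  delta_rot:
    - [0, 0, 0]
    - [0, 0, 0]
    - [0, 0, 0]
    - [0, 0, 0]
    - [0, 0, 0]
  claw: [0.22, 0.22, 0.22, 0.22, 0.22]

```text
t: 2.23
eef_pos: [511.7, 167.5, 204.0]
tcp_rot: [-3.142, 0.002, -0.08]
ft_force: [-0.2, 0.2, -1.2]
opening: 0.779
grip_force: 0.0
```

Run:
```python
from h import *
import pickle
state();c=calibration("wrist"); im=read_camera("wrist"); pickle.dump(c,open("boxcal.pkl","wb")); cv2.imwrite("pics/box_raw.png",im[:,:,::-1])
p=proj("wrist",[522,167,11],c)[0]; 
x0=max(0,int(p[0]-133));y0=max(0,min(200,int(p[1]-100)));print(p,x0,y0,state()["eef_pos"])
cv2.imwrite("pics/box_crop.png",cv2.resize(im[y0:y0+200,x0:x0+266,::-1],None,fx=3,fy=3,interpolation=cv2.INTER_CUBIC))
```

```text
[313.4 170.4] 180 70 [512.2776263  165.77767431 204.2067459 ]
```

View pics/box_crop.png

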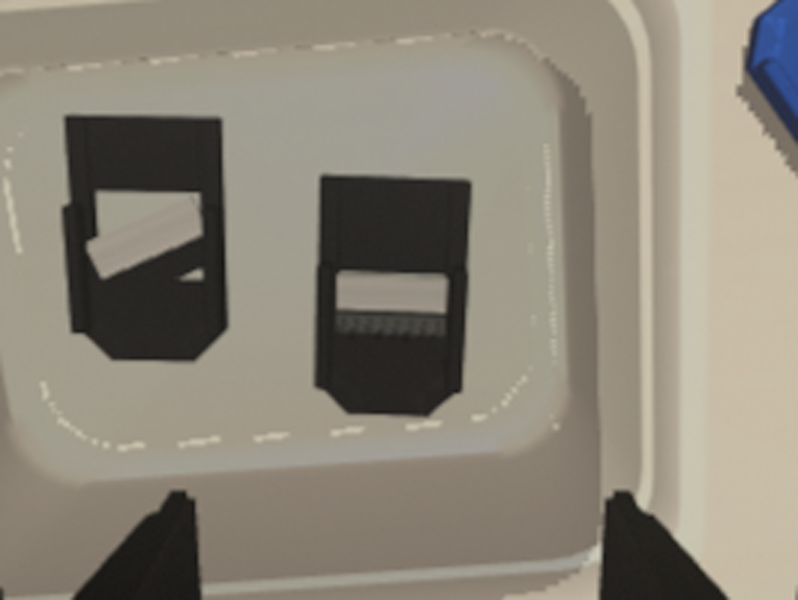

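Julienne confirmed by its teeth row at crop (391,323). Its corners are at (321,176), (471,180), (349,414) and (428,416); rail ends at (317,264), (467,264), (318,388) and (461,392). Next I'll fit its pose.

Run:
```python
from h import *
import pickle
c=pickle.load(open("boxcal.pkl","rb"))
def proj(P,c):
    K=c["camera_matrix"];T=c["T"];p=(np.atleast_2d(P)-T[:3,3])@T[:3,:3];q=p@K.T;return q[:,:2]/q[:,2:]
pts=[(321,176,(-44,-27,8)),(471,180,(-44,27,8)),(349,414,(44,-15,8)),(428,416,(44,15,8)),(317,264,(-14,-27,18)),(467,264,(-14,27,18)),(318,388,(32,-27,18)),(461,392,(32,27,18))]
U=np.array([[180+u/3,70+v/3] for u,v,_ in pts]);B=np.array([b for *_,b in pts],float)
def res(q): return (proj(B@Ro.from_euler("z",q[2]).as_matrix().T+[q[0],q[1],q[3] if len(q)>3 else 3],c)-U).ravel()
for q0 in ([522,167,3.06],[522,167,3.06,3]):
    f=least_squares(res,q0,loss="soft_l1");q=f.x;print(q.round(3),f.fun.round(1),"grip",q[:2]+10*np.array([np.cos(q[2]),np.sin(q[2])]))
for p in [(640,300),(690,300),(600,300),(330,595),(540,560)]: print(p,onplane("wrist",(180+p[0]/3,70+p[1]/3),94,c))
print(c["T"][:3,3])
```

```text
[522.856 169.967   3.034] [-0.9 -0.7  0.2 -0.6  0.  -0.1  0.2 -0.1 -0.4 -0.2  0.9  1.2 -1.   0.5
  0.9  0.5] grip [512.91403936 171.04108042]
[521.838 170.079   3.033  -2.141] [-0.5 -0.  -0.1  0.1  0.2 -0.6  0.  -0.6 -0.  -0.   0.5  1.4 -0.6  0.1
  0.5  0.1] grip [511.89639187 171.16009807]
(640, 300) [532.9  98.6  94. ]
(690, 300) [531.8  84.7  94. ]
(600, 300) [533.8 109.8  94. ]
(330, 595) [448.7 194.5  94. ]
(540, 560) [455.3 129.9  94. ]
[591.59581126 161.63638187 372.70087296]
```

Call:
arm_command:
  delta_pos:
    - [0, 0.01, -0.13]
    - [-0.003, 0.026, -0.26]
    - [-0.003, 0.026, -0.39]
    - [-0.003, 0.026, -0.52]
    - [-0.003, 0.026, -0.63]
  delta_rot:
    - [0, 0, -0.008]
    - [0, 0, -0.016]
    - [0, 0, -0.016]
    - [0, 0, -0.016]
    - [0, 0, -0.016]
  claw: [0.22, 0.22, 0.22, 0.22, 0.22]

```text
t: 2.7
eef_pos: [512.1, 169.4, 45.4]
tcp_rot: [3.141, 0.001, -0.109]
ft_force: [-0.0, 0.9, -0.4]
opening: 0.781
grip_force: 0.0
```

Call:
arm_command:
  delta_pos:
    - [0, 0, -0.04]
    - [0, 0, -0.08]
    - [0, 0, -0.1]
    - [0, 0, -0.11]
    - [0, 0, -0.12]
  delta_rot:
    - [0, 0, 0]
    - [0, 0, 0]
    - [0, 0, 0]
    - [0, 0, 0]
    - [0, 0, 0]
  claw: [0.22, 0.22, 0.22, 0.22, 0.22]

```text
t: 3.12
eef_pos: [513.0, 171.1, 18.0]
tcp_rot: [-3.141, -0.002, -0.108]
ft_force: [-0.2, 0.6, -0.5]
opening: 0.777
grip_force: 0.0
```

Call:
arm_command:
  delta_pos:
    - [0, 0, 0]
    - [0, 0, 0]
    - [0, 0, 0]
    - [0, 0, 0]
    - [0, 0, 0]
  delta_rot:
    - [0, 0, 0]
    - [0, 0, 0]
    - [0, 0, 0]
    - [0, 0, 0]
    - [0, 0, 0]
  claw: [1, 1, 1, 1, 1]

```text
t: 3.53
eef_pos: [512.5, 171.3, 17.7]
tcp_rot: [-3.141, -0.001, -0.108]
ft_force: [-1.6, 0.7, 5.1]
opening: 0.561
grip_force: 30.0
```

Run:
```python
from h import *
import pickle
s=state();c=calibration("wrist"); im=read_camera("wrist");pickle.dump(c,open("gripcal.pkl","wb"))
print({k:np.round(s[k],3) for k in ("eef_pos","tcp_rot","ft_force","opening","grip_force")})
p=proj("wrist",[512.3,171,21],c)[0];print(p)
x0=int(p[0]-110);y0=min(int(p[1]-90),250);print(x0,y0)
cv2.imwrite("pics/grip.png",cv2.resize(im[y0:y0+150,x0:x0+220,::-1],None,fx=3.6,fy=3.6,interpolation=cv2.INTER_CUBIC))
```

```text
{'eef_pos': array([512.512, 171.343,  17.681]), 'tcp_rot': array([-3.141e+00, -1.000e-03, -1.080e-01]), 'ft_force': array([-1.56 ,  0.728,  5.103]), 'opening': np.float64(0.561), 'grip_force': np.float64(29.989)}
[314.9 258.6]
204 168
```

View pics/grip.png

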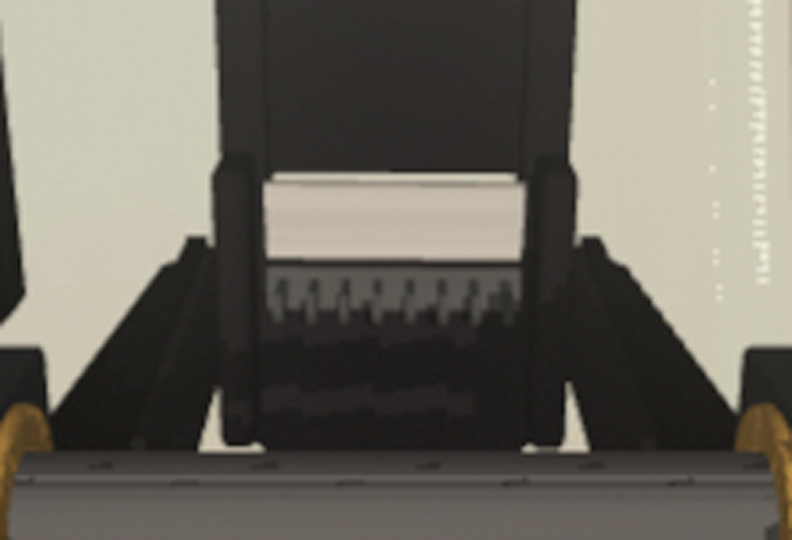

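Run:
```python
from h import *
import pickle
c=pickle.load(open("gripcal.pkl","rb"))
e=np.array([512.512,171.343,17.68]);R=Ro.from_euler("xyz",[-3.141,-.001,-.108]).as_matrix()
g=lambda u,v:(204+u/3.6,168+v/3.6)
for p,z in [((237,154),21),((554,156),21),((240,442),21),((543,444),21),((222,0),11),((577,0),11)]:
    print(p,((onplane("wrist",g(*p),z,c)-e)@R).round(1))
```

```text
(237, 154) [ 26.9 -23.   -3.3]
(554, 156) [26.7 22.6 -3.3]
(240, 442) [-19.8 -24.2  -3.3]
(543, 444) [-20.1  22.6  -3.4]
(222, 0) [ 47.5 -25.7   6.7]
(577, 0) [47.5 26.5  6.7]
```

```bash
cat >> h.py <<'E'
O=np.array([554.3,-170.6,62.]);YAW=3.239
def tgt(b,O=O,yaw=YAW):  # tool pose for TCP at bed point b, tool square to the bed
    R=bedR(yaw); return O+R@np.array(b,float), np.column_stack([-R[:,0],R[:,1],-R[:,2]])
E
python3 - <<'E'
from h import *
P0=np.array([512.3,171.2,17.2]);R0=Ro.from_euler("xyz",[np.pi,0,-.108])
for zz in (15,25,40,60):
    p,R=tgt((10,0,zz)); print(zz,p.round(1),((p-P0)/250).round(3),((Ro.from_matrix(R)*R0.inv()).as_rotvec()/(np.pi/2)).round(3),Ro.from_matrix(R).as_euler("xyz").round(3))
print(bedR(YAW)[:,2])
E
```

```text
15 [ 551.6 -170.9   79.8] [ 0.157 -1.368  0.25 ] [0.001 0.278 0.129] [3.142 0.436 0.097]
25 [ 555.8 -170.5   88.9] [ 0.174 -1.367  0.287] [0.001 0.278 0.129] [3.142 0.436 0.097]
40 [ 562.1 -169.8  102.5] [ 0.199 -1.364  0.341] [0.001 0.278 0.129] [3.142 0.436 0.097]
60 [ 570.5 -169.   120.6] [ 0.233 -1.361  0.414] [0.001 0.278 0.129] [3.142 0.436 0.097]
[0.42061491 0.04110106 0.90630779]
```

Call:
arm_command:
  delta_pos:
    - [0, 0, 0.06]
    - [0, 0, 0.18]
    - [0, 0, 0.3]
    - [0, 0, 0.42]
    - [0, 0, 0.52]
  delta_rot:
    - [0, 0, 0]
    - [0, 0, 0]
    - [0, 0, 0]
    - [0, 0, 0]
    - [0, 0, 0]
  claw: [1, 1, 1, 1, 1]

```text
t: 4.0
eef_pos: [512.3, 171.3, 149.1]
tcp_rot: [-3.141, -0.001, -0.108]
ft_force: [-0.2, 0.6, -0.8]
opening: 0.565
grip_force: 30.0
```

Call:
arm_command:
  delta_pos:
    - [0.03, -0.14, 0.0]
    - [0.06, -0.3, 0.0]
    - [0.08, -0.46, 0.0]
    - [0.11, -0.62, 0]
    - [0.133, -0.761, 0]
  delta_rot:
    - [0, 0.055, 0.026]
    - [0, 0.11, 0.052]
    - [0, 0.165, 0.078]
    - [0, 0.22, 0.103]
    - [0.001, 0.278, 0.129]
  claw: [1, 1, 1, 1, 1]

```text
t: 4.42
eef_pos: [545.8, -21.5, 147.8]
tcp_rot: [-3.141, 0.439, 0.099]
ft_force: [-0.3, -0.5, -1.6]
opening: 0.561
grip_force: 30.0
```

Call:
arm_command:
  delta_pos:
    - [0.03, -0.15, 0.0]
    - [0.06, -0.3, 0.0]
    - [0.08, -0.42, 0.0]
    - [0.09, -0.52, -0.05]
    - [0.1, -0.6, -0.106]
  delta_rot:
    - [0, 0, 0]
    - [0, 0, 0]
    - [0, 0, 0]
    - [0, 0, 0]
    - [0, 0, 0]
  claw: [1, 1, 1, 1, 1]

```text
t: 4.83
eef_pos: [570.9, -171.3, 120.7]
tcp_rot: [3.14, 0.434, 0.096]
ft_force: [0.2, 0.4, -2.0]
opening: 0.562
grip_force: 30.0
```

Call:
arm_command:
  delta_pos:
    - [0, 0, 0]
    - [0, 0, 0]
    - [0, 0, 0]
    - [0, 0, 0]
    - [0, 0, 0]
  delta_rot:
    - [0, 0, 0]
    - [0, 0, 0]
    - [0, 0, 0]
    - [0, 0, 0]
    - [0, 0, 0]
  claw: [1, 1, 1, 1, 1]

```text
t: 5.25
eef_pos: [570.9, -168.0, 121.3]
tcp_rot: [3.14, 0.435, 0.099]
ft_force: [0.9, -0.3, -1.0]
opening: 0.558
grip_force: 30.0
```

Run:
```python
from h import *
import pickle
s=state();c=calibration("wrist"); im=read_camera("wrist");pickle.dump((c,s),open("hov.pkl","wb"))
cv2.imwrite("pics/hov_raw.png",im[:,:,::-1])
print({k:np.round(s[k],3) for k in ("t","joints","eef_pos","tcp_rot","ft_force","opening","grip_force")})
x0,y0=180,100
cv2.imwrite("pics/hov.png",cv2.resize(im[y0:y0+200,x0:x0+266,::-1],None,fx=3,fy=3,interpolation=cv2.INTER_CUBIC))
```

```text
{'t': np.float64(5.25), 'joints': array([-0.318,  0.719,  1.459, -0.176,  1.367,  1.224]), 'eef_pos': array([ 570.866, -167.99 ,  121.343]), 'tcp_rot': array([3.14 , 0.435, 0.099]), 'ft_force': array([ 0.874, -0.295, -0.971]), 'opening': np.float64(0.558), 'grip_force': np.float64(29.989)}
```

View pics/hov.png

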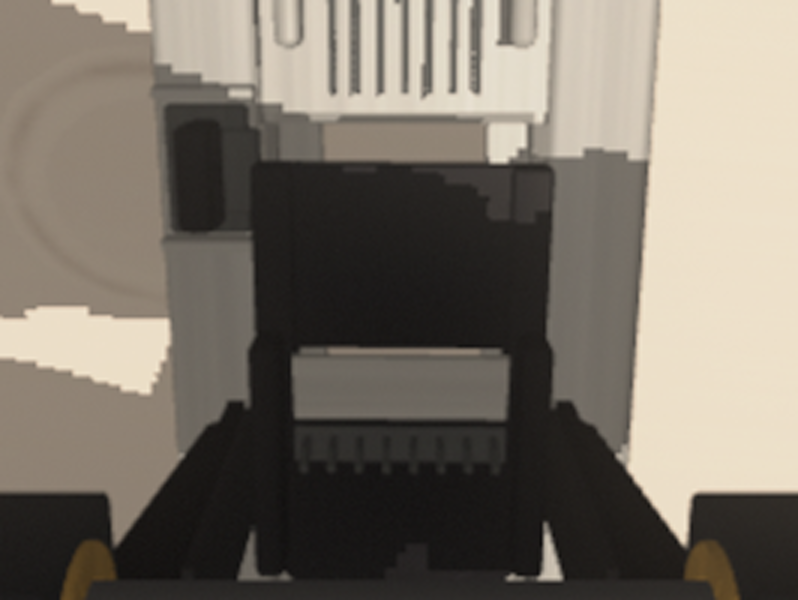

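Hover view: the insert is held square over the bed. Its square edge is at crop y 165 (x 251 to 553), the downhill recess edge is at y of about 118 (x 258 to 548), rail ends at (288,46) and (519,46), tab at (178–222,118–230), and bed edges run from (152,0) to (178,450) and from (660,0) to (627,450).

```bash
cat > fit.py <<'E'
from h import *
def pj(P,c):
    K=c["camera_matrix"];T=c["T"];p=(np.atleast_2d(P)-T[:3,3])@T[:3,:3];q=p@K.T;return q[:,:2]/q[:,2:]
def bedfit(c,pts,lines,x0,y0,k,zfree):
    X=lambda p:np.array([x0+p[0]/k,y0+p[1]/k])
    def res(q):
        R=bedR(q[2]);o=np.array([q[0],q[1],62+(q[3] if zfree else 0)]);r=[]
        for u,v,b in pts: r+=list(pj(o+R@b,c)[0]-X((u,v)))
        for a,b,m,n in lines:
            a,b=X(a),X(b);nn=np.array([-(b-a)[1],(b-a)[0]])/np.linalg.norm(b-a)
            r+=[(pj(o+R@w,c)[0]-a)@nn for w in (m,n)]
        return np.array(r)
    f=least_squares(res,[555,-170,3.239]+[0]*zfree,loss="soft_l1");return f.x,res(f.x)
E
python3 - <<'E'
from fit import *
import pickle
c,s=pickle.load(open("hov.pkl","rb"));np.set_printoptions(suppress=True)
pts=[(288,46,(-62,-24.25,16)),(519,46,(-62,24.25,16)),(200,120,(-47,-43,26)),(200,232,(-25,-43,26))]
lines=[((152,0),(178,450),(-80,-55,8),(20,-55,8)),((660,0),(627,450),(-80,55,8),(20,55,8)),((258,117),(548,121),(-48,-25,8),(-48,25,8))]
for z in (0,1):
    q,r=bedfit(c,pts,lines,180,100,3,z);print(q.round(3),r.round(1))
e,R=s["eef_pos"],Ro.from_euler("xyz",s["tcp_rot"]).as_matrix()
C=c["T"][:3,3];
for u,v,h in [(251,165,6.7),(553,167,6.7),(270,340,-3.3),(531,340,-3.3),(268,572,-3.3),(528,572,-3.3)]:
    d=R.T@(c["T"][:3,:3]@np.linalg.solve(c["camera_matrix"],[180+u/3,100+v/3,1]));o=R.T@(C-e);print((u,v),(o+d*(h-o[2])/d[2]).round(1))
E
```

```text
[ 555.918 -170.217    3.229] [ 0.7  0.4  2.2  1.3 -2.4  1.7 -0.8  0.3  1.7  2.  -3.  -1.7 -1.6 -1.9]
[ 553.352 -170.388    3.235   -4.843] [ 0.8  0.8  0.4  1.2 -1.3  1.6  0.5 -0.7  0.5  0.1  0.   0.1 -1.8 -2.4]
(251, 165) [ 54.8 -26.3   6.7]
(553, 167) [54.5 26.6  6.7]
(270, 340) [ 25.8 -22.8  -3.3]
(531, 340) [25.8 22.5 -3.3]
(268, 572) [-19.6 -24.7  -3.3]
(528, 572) [-19.6  23.7  -3.3]
```

Call:
arm_command:
  delta_pos:
    - [-0.019, -0.002, -0.041]
    - [-0.038, -0.004, -0.082]
    - [-0.057, -0.006, -0.123]
    - [-0.057, -0.006, -0.123]
    - [-0.057, -0.006, -0.123]
  delta_rot:
    - [0, 0, 0]
    - [0, 0, 0]
    - [0, 0, 0]
    - [0, 0, 0]
    - [0, 0, 0]
  claw: [1, 1, 1, 1, 1]

```text
t: 5.72
eef_pos: [556.4, -170.1, 90.2]
tcp_rot: [3.141, 0.436, 0.098]
ft_force: [0.6, -0.6, -0.7]
opening: 0.564
grip_force: 30.0
```

Call:
arm_command:
  delta_pos:
    - [-0.003, 0, -0.007]
    - [-0.007, -0.001, -0.015]
    - [-0.01, -0.001, -0.022]
    - [-0.013, -0.001, -0.029]
    - [-0.013, -0.001, -0.029]
  delta_rot:
    - [0, 0, 0]
    - [0, 0, 0]
    - [0, 0, 0]
    - [0, 0, 0]
    - [0, 0, 0]
  claw: [1, 1, 1, 1, 1]

```text
t: 6.13
eef_pos: [552.9, -170.7, 82.5]
tcp_rot: [3.141, 0.436, 0.098]
ft_force: [-1.1, 0.4, -0.9]
opening: 0.56
grip_force: 30.0
```

Run:
```python
from h import *
s=state();R=bedR(YAW);print((R.T@(s["eef_pos"]-O)).round(2),"F bed",(R.T@s["ft_force"]).round(1),s["eef_pos"].round(1),s["moment"].round(2))
```

```text
[ 9.92 -0.02 17.95] F bed [ 0.5 -0.5 -1.3] [ 552.9 -170.7   82.5] [ 0.06 -0.31 -0.01]
```

It has entered the recess (underside about 3 mm from the floor) with no contact force. I'll go on down.

Call:
arm_command:
  delta_pos:
    - [-0.002, 0, -0.004]
    - [-0.003, 0, -0.007]
    - [-0.005, -0.001, -0.011]
    - [-0.007, -0.001, -0.0145]
    - [-0.007, -0.001, -0.0145]
  delta_rot:
    - [0, 0, 0]
    - [0, 0, 0]
    - [0, 0, 0]
    - [0, 0, 0]
    - [0, 0, 0]
  claw: [1, 1, 1, 1, 1]

```text
t: 6.55
eef_pos: [551.8, -171.1, 79.7]
tcp_rot: [3.14, 0.435, 0.097]
ft_force: [1.4, 1.6, 4.7]
opening: 0.555
grip_force: 30.0
```

Run:
```python
from h import *
s=state();R=bedR(YAW);print((R.T@(s["eef_pos"]-O)).round(2),"F bed",(R.T@s["ft_force"]).round(1),s["eef_pos"].round(1),s["moment"].round(2))
```

```text
[ 9.78  0.21 14.92] F bed [ 0.5 -1.4  4.9] [ 551.8 -171.1   79.7] [ 0.27 -0.06 -0.05]
```

Call:
arm_command:
  delta_pos:
    - [-0.001, 0, -0.003]
    - [-0.003, 0, -0.006]
    - [-0.003, 0, -0.006]
    - [-0.003, 0, -0.006]
    - [-0.003, 0, -0.006]
  delta_rot:
    - [0, 0, 0]
    - [0, 0, 0]
    - [0, 0, 0]
    - [0, 0, 0]
    - [0, 0, 0]
  claw: [1, 1, 1, 0.22, 0.22]

```text
t: 6.97
eef_pos: [550.7, -171.0, 77.9]
tcp_rot: [3.14, 0.435, 0.098]
ft_force: [-0.2, -0.3, -0.0]
opening: 0.65
grip_force: 0.0
```

Call:
arm_command:
  delta_pos:
    - [0, 0, 0]
    - [0, 0, 0]
    - [0.02, 0.002, 0.043]
    - [0.057, 0.006, 0.123]
    - [0.09, 0.009, 0.19]
  delta_rot:
    - [0, 0, 0]
    - [0, 0, 0]
    - [0, 0, 0]
    - [0, 0, 0]
    - [0, 0, 0]
  claw: [0.22, 0.22, 0.22, 0.22, 0.22]

```text
t: 7.38
eef_pos: [573.1, -168.7, 125.5]
tcp_rot: [3.141, 0.437, 0.098]
ft_force: [-0.6, 0.6, -0.9]
opening: 0.776
grip_force: 0.0
```

Call:
arm_command:
  delta_pos:
    - [0.02, 0.002, 0.04]
    - [0.04, 0.004, 0.08]
    - [0.04, 0.004, 0.08]
    - [0.04, 0.004, 0.08]
    - [0.04, 0.004, 0.08]
  delta_rot:
    - [0, 0, 0]
    - [0, 0, 0]
    - [0, 0, 0]
    - [0, 0, 0]
    - [0, 0, 0]
  claw: [0.22, 0.22, 1, 1, 1]

```text
t: 7.8
eef_pos: [582.5, -167.7, 144.2]
tcp_rot: [3.141, 0.437, 0.098]
ft_force: [0.4, -0.1, 1.0]
opening: 0.625
grip_force: 0.0
```

Run:
```python
from h import *
import pickle
s=state();c=calibration("wrist"); im=read_camera("wrist");pickle.dump((c,s),open("seat.pkl","wb"))
R=bedR(YAW);print((R.T@(s["eef_pos"]-O)).round(2),s["opening"])
x0,y0=180,100
cv2.imwrite("pics/seat.png",cv2.resize(im[y0:y0+200,x0:x0+266,::-1],None,fx=3,fy=3,interpolation=cv2.INTER_CUBIC))
```

```text
[ 9.06 -0.12 86.47] 0.6253934648998178
```

View pics/seat.png

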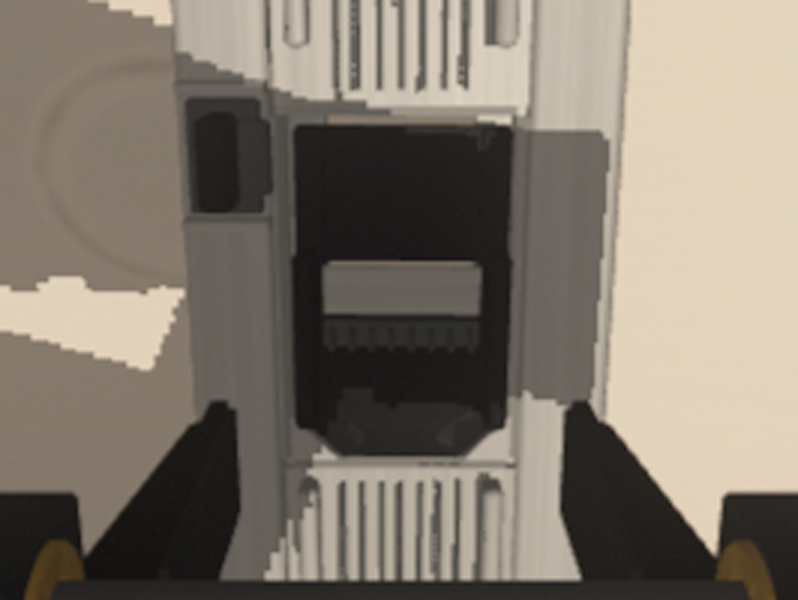

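The insert sits flat in the recess with its cut corners uphill; its plate covers crop (295–512, 125–455). The tab is still open at (215,160). Next is the latch push.

Run:
```python
from h import *
P=np.array([583.05,-167.8,145.1]);R=bedR(YAW)
print((R.T@(P-O)).round(1),"unit y/mm",R[:,1]/250)
for b in [(-36,-75,60),(-36,-75,16),(-36,-62,16),(-36,-50,16)]:
    p,_=tgt(b);print(b,p.round(1),((p-P)/250).round(4));P=p
```

```text
[ 8.9  0.  87.5] unit y/mm [ 0.00038901 -0.00398104  0.        ]
(-36, -75, 60) [604.7 -90.3 101.2] [ 0.0867  0.3099 -0.1757]
(-36, -75, 16) [586.2 -92.1  61.3] [-0.074  -0.0072 -0.1595]
(-36, -62, 16) [ 587.5 -105.1   61.3] [ 0.0051 -0.0518  0.    ]
(-36, -50, 16) [ 588.6 -117.    61.3] [ 0.0047 -0.0478  0.    ]
```

Call:
arm_command:
  delta_pos:
    - [0.03, 0.12, -0.04]
    - [0.06, 0.24, -0.1]
    - [0.087, 0.31, -0.176]
    - [0.087, 0.31, -0.176]
    - [0.087, 0.31, -0.176]
  delta_rot:
    - [0, 0, 0]
    - [0, 0, 0]
    - [0, 0, 0]
    - [0, 0, 0]
    - [0, 0, 0]
  claw: [1, 1, 1, 1, 1]

```text
t: 8.27
eef_pos: [604.2, -89.6, 99.7]
tcp_rot: [3.142, 0.439, 0.1]
ft_force: [-0.4, -0.1, 1.0]
opening: 0.23
grip_force: 0.0
```

Call:
arm_command:
  delta_pos:
    - [-0.02, -0.002, -0.045]
    - [-0.045, -0.004, -0.1]
    - [-0.06, -0.006, -0.13]
    - [-0.074, -0.007, -0.16]
    - [-0.074, -0.007, -0.16]
  delta_rot:
    - [0, 0, 0]
    - [0, 0, 0]
    - [0, 0, 0]
    - [0, 0, 0]
    - [0, 0, 0]
  claw: [1, 1, 1, 1, 1]

```text
t: 8.68
eef_pos: [585.3, -92.7, 60.3]
tcp_rot: [3.141, 0.438, 0.097]
ft_force: [-0.0, -0.1, 0.4]
opening: 0.008
grip_force: 0.0
```

Run:
```python
from h import *
s=state();R=bedR(YAW);print((R.T@(s["eef_pos"]-O)).round(2),"F bed",(R.T@s["ft_force"]).round(1),s["opening"])
im=read_camera("wrist")
cv2.imwrite("pics/tab.png",cv2.resize(im[150:350,180:446,::-1],None,fx=3,fy=3,interpolation=cv2.INTER_CUBIC))
```

```text
[-35.56 -74.51  14.66] F bed [0.2 0.1 0.4] 0.008228799288564334
```

View pics/tab.png

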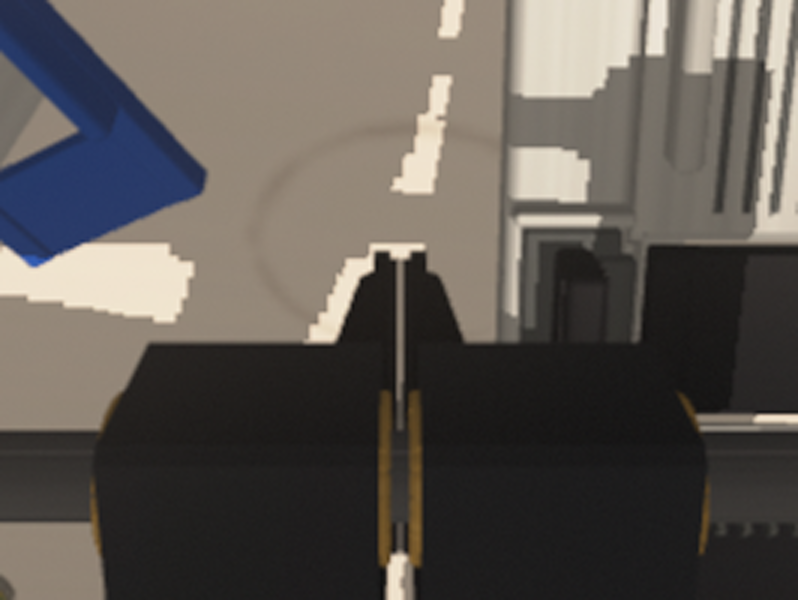

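The shut, tapered fingertips (crop 375–427, 250) stand outside the tab (crop 560–605, 250), level with it and clear. Pushing towards +y of the bed.

Call:
arm_command:
  delta_pos:
    - [0.002, -0.02, 0]
    - [0.004, -0.04, 0]
    - [0.006, -0.06, 0]
    - [0.007, -0.07, 0]
    - [0.008, -0.08, 0]
  delta_rot:
    - [0, 0, 0]
    - [0, 0, 0]
    - [0, 0, 0]
    - [0, 0, 0]
    - [0, 0, 0]
  claw: [1, 1, 1, 1, 1]

```text
t: 9.15
eef_pos: [588.5, -112.6, 61.2]
tcp_rot: [3.141, 0.436, 0.097]
ft_force: [-0.4, -0.6, -0.1]
opening: 0.003
grip_force: 0.0
```

Call:
arm_command:
  delta_pos:
    - [0.001, -0.008, 0]
    - [0.002, -0.016, 0]
    - [0.002, -0.024, 0]
    - [0.003, -0.032, 0]
    - [0.003, -0.032, 0]
  delta_rot:
    - [0, 0, 0]
    - [0, 0, 0]
    - [0, 0, 0]
    - [0, 0, 0]
    - [0, 0, 0]
  claw: [1, 1, 1, 1, 1]

```text
t: 9.57
eef_pos: [589.2, -120.2, 61.1]
tcp_rot: [3.141, 0.436, 0.098]
ft_force: [0.2, 0.6, 0.5]
opening: 0.008
grip_force: 0.3
```

Run:
```python
from h import *
s=state();R=bedR(YAW);print((R.T@(s["eef_pos"]-O)).round(2),"F bed",(R.T@s["ft_force"]).round(1))
```

```text
[-36.26 -46.73  15.92] F bed [ 0.  -0.6  0.6]
```

Call:
arm_command:
  delta_pos:
    - [0.001, -0.006, 0]
    - [0.001, -0.012, 0]
    - [0.002, -0.018, 0]
    - [0.002, -0.024, 0]
    - [0.002, -0.024, 0]
  delta_rot:
    - [0, 0, 0]
    - [0, 0, 0]
    - [0, 0, 0]
    - [0, 0, 0]
    - [0, 0, 0]
  claw: [1, 1, 1, 1, 1]

```text
t: 9.98
eef_pos: [589.6, -125.4, 61.1]
tcp_rot: [-3.141, 0.436, 0.098]
ft_force: [0.8, 5.4, 3.1]
opening: 0.005
grip_force: 3.0
```

Run:
```python
from h import *
s=state();R=bedR(YAW);print((R.T@(s["eef_pos"]-O)).round(2),"F bed",(R.T@s["ft_force"]).round(1),s["grip_force"])
```

```text
[-36.26 -41.5   15.86] F bed [ 0.1 -5.3  3.4] 2.996948490617797
```

Call:
arm_command:
  delta_pos:
    - [0.001, -0.004, 0]
    - [0.001, -0.008, 0]
    - [0.001, -0.012, 0]
    - [0.001, -0.012, 0]
    - [0.001, -0.012, 0]
  delta_rot:
    - [0, 0, 0]
    - [0, 0, 0]
    - [0, 0, 0]
    - [0, 0, 0]
    - [0, 0, 0]
  claw: [1, 1, 1, 1, 1]

```text
t: 10.4
eef_pos: [589.7, -125.8, 61.1]
tcp_rot: [-3.137, 0.436, 0.099]
ft_force: [0.2, 20.1, 4.4]
opening: 0.007
grip_force: 10.1
```

Run:
```python
from h import *
s=state();R=bedR(YAW);print((R.T@(s["eef_pos"]-O)).round(2),"F bed",(R.T@s["ft_force"]).round(1),s["grip_force"])
```

```text
[-36.23 -41.11  15.86] F bed [ -0.1 -20.    4.9] 10.076701389625669
```

Call:
arm_command:
  delta_pos:
    - [-0.003, 0.03, 0]
    - [-0.006, 0.08, 0]
    - [-0.008, 0.1, 0]
    - [0.03, 0.104, 0.09]
    - [0.08, 0.11, 0.2]
  delta_rot:
    - [0, 0, 0]
    - [0, 0, 0]
    - [0, 0, 0]
    - [0, 0, 0]
    - [0, 0, 0]
  claw: [1, 1, 1, 1, 1]

```text
t: 10.82
eef_pos: [608.6, -100.9, 110.1]
tcp_rot: [-3.141, 0.44, 0.099]
ft_force: [0.1, -0.3, 0.5]
opening: 0.002
grip_force: 0.0
```

Call:
arm_command:
  delta_pos:
    - [0.0, -0.05, 0.04]
    - [0.0, -0.15, 0.1]
    - [-0.02, -0.2, 0.12]
    - [-0.02, -0.2, 0.12]
    - [-0.02, -0.2, 0.12]
  delta_rot:
    - [0, 0, 0]
    - [0, 0, 0]
    - [0, 0, 0]
    - [0, 0, 0]
    - [0, 0, 0]
  claw: [1, 1, 1, 1, 1]

```text
t: 11.23
eef_pos: [603.9, -152.2, 140.5]
tcp_rot: [3.141, 0.437, 0.096]
ft_force: [-0.3, -0.6, -0.7]
opening: 0.006
grip_force: 0.0
```

Run:
```python
from fit import *
s=state();c=calibration("wrist");im=read_camera("wrist");R=bedR(YAW);print((R.T@(s["eef_pos"]-O)).round(2))
p=pj(O+R@np.array([-20,-15,12.]),c)[0];x0=int(p[0]-100);y0=max(0,int(p[1]-75))
print(x0,y0)
for b in [(-36,-31,28),(-36,-43,28),(-36,-55,8),(-36,55,8),(-44,-27,8),(-44,27,8)]: q=pj(O+R@np.array(b,float),c)[0];print(b,((q-[x0,y0])*4).round())
cv2.imwrite("pics/latch.png",cv2.resize(im[y0:y0+150,x0:x0+200,::-1],None,fx=4,fy=4,interpolation=cv2.INTER_CUBIC))
```

```text
[-13.23 -13.5   92.77]
211 127
(-36, -31, 28) [313. 243.]
(-36, -43, 28) [246. 243.]
(-36, -55, 8) [196. 219.]
(-36, 55, 8) [763. 219.]
(-44, -27, 8) [340. 178.]
(-44, 27, 8) [621. 178.]
```

View pics/latch.png

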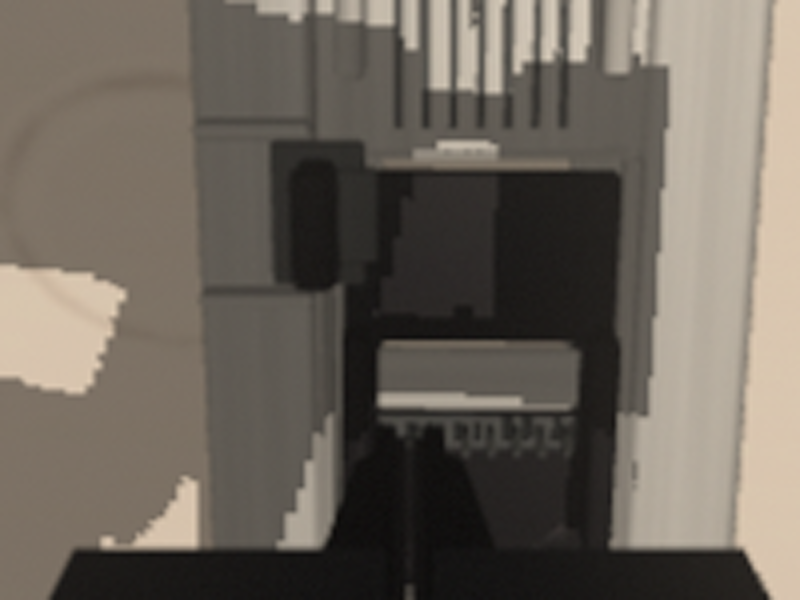

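The tab's centre is now at crop (314,225), against a predicted 313 for full travel, and its tongue lies over the insert's lower corner. The insert lies flush and the gripper is clear, so I'll hand in.

```bash
python3 -c "
from cell import *
print(job_done())"
```

```text
the job is handed in; nothing more can be done
None
```

The julienne insert is seated flush in the bed recess with its cut corners uphill, the locking slide is pushed in to its stop over it, and I handed the job in at about 11 s; I left the plain insert in the box and never went near the glass and spice jar, though I took no final picture of those.

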